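Push the hex-key rack home into its corner stop

ROBOT

A 7-joint arm with a two-finger parallel gripper is mounted at the origin on the work surface. World frame = base frame: x ahead of the robot, y to its left, z up, the work surface at z = 0. Lengths are in m, angles in rad, forces in N, time in s.
With the tool pointing down it reaches from about 0.425 to 0.925 m from the base axis. Payload 6.8 kg.
Tool frame: the origin (TCP) lies at the very end of the fingers, on their centre line; the grasp point (between the pads) lies 19 mm behind it; z points along the fingers, y is the line along which they close (so a half turn about z gives the same grasp; the last joint's range is limited). The gripper opens to 85 mm and grips with 20 to 120 N. Pads are 22 mm wide; open, the fingers measure 114 mm over their backs; the gripper's body (76 mm by 85 mm) begins 54 mm behind the grasp point. The pads swing forward as they close: fully open they stand 13 mm farther back than shut.
Start: joints at [-1.373, 0.477, 0.022, 1.555, -0.011, 1.109, -0.083], TCP at [0.203, 0.644, 0.231] pointing down, gripper open.
Joint ranges: [-2.96, 2.96], [-0.34, 2.1], [-1.41, 1.46], [0.24, 2.44], [-1.37, 4.51], [0.17, 1.92], [-2.96, 2.96]. Speed limits (rad/s): [2.39, 2.39, 3.14, 3.14, 3.14, 3.14, 3.14].

INTERFACE

Orientations are given as a unit quaternion [w, x, y, z].
In Python, from station import bot gives the robot as it stands.
- The arm moves only by the tool apply_moves, never from a script. Its argument "deltas" is a list of rows, each a list of 3 entries, a list of its own where there are three numbers: the closure, from 0 (fully open) to 1 (shut), then the shift along the tool's x, y, z in units of 0.2 m (1.0 is 0.2 m), then the turn about the tool's z in units of 2 pi rad (1.0 is 2 pi rad). A call has 1 to 12 rows; each row is the pose to reach, as a shift and turn from the pose commanded when the call began, along the tool's axes at that moment, turning the shorter way round; what a row does not reach only later rows make up. A row lasts 1/10 s, in which the tool goes at most 50 mm and 8.59 degrees, less where a joint would pass 70% of its speed; a pose out of reach is approached as far as the arm can. A call with a number of a shift or a turn outside -1 to 1 is refused whole. A call with a gripper value outside its range is refused whole. The fingers move at their own pace and stop on an object; "squeeze" is the grip in N (left out, the last holds). Time passes only in rows, so rows that repeat a pose let the fingers close. It gives the time, the measured TCP pose, the force, the opening and the grip force at its end, in the units of the state.
- bot.get_obs(): the state, without advancing time (a new reading comes with each control period).
- bot.read_camera(name): name is "side" or "top"; returns a dict with "color" (384x512x3 uint8, red, green, blue), "intrinsics" (3x3 intrinsics, pixels), "k1" (the pictures are not rectified: a ray, as slopes to the right and down, at radius r is drawn at 1 + k1 r^2 times it, then the intrinsics apply), "pose" (4x4, takes a point from camera to world coordinates). Camera axes: x right, y down, z forward; pixel columns grow to the right and rows downward; lengths in m; the calibration is good to about 2 mm. A picture is of the moment at which its call begins. There is no depth.
- bot.hand_in(): hands the job in; it is judged then, once.
Trained networks look in a picture, given as the dict that the camera call returned (one of the last four; its "shot" number tells which), for a name from the list of things; names that differ only in an ending like _2 or _b are one class to them, and where a whole thing is asked for, a point or a joint stands for the part that bears it (a point fixed in the world has none). Each returns a list of dicts, best first, with "confidence" (0 to 1); they miss things now and then, are a little off and sometimes report something else, mostly with a low value. They report only what shows in the picture. A call takes as long as a camera call. They do not tell look-alikes from the thing itself.
- bot.look_for(picture, target): "point" ([x, y, z] in m, in world coordinates, good to about 4 mm: the middle of the surface that is visible of it).
The state is a dict: "t": time; "q": joint angles; "joint_vel": joint speeds; "joint_torque": joint torques, N m; "eef_pos": TCP position; "tool_rot": TCP orientation; "contact_force": force on the tool from outside, world axes, zero at the start; "torque": the same for the moment, N m; "gripper_width": opening from 0.0 (shut) to 1.0 (fully open); "grasp_force": force on a finger pad.
Only numpy, scipy, OpenCV 4.12 (cv2) and the standard library are available. Lean on these libraries where they do the work, as an engineer would, in place of code of your own. Each camera call takes 0.05 s, during which the arm holds its last target. There are 200 camera calls.

TASK

Push the grey hex-key rack along the cart top until it sits home in the corner of the L-shaped aluminium stop, its long back side flat against the long rail and its left end (as seen from the robot) flat against the short leg. Only push the rack: do not lift or tip it, do not touch the hex keys, which must stay standing in it, and leave the jar, the spool and the hammer where they are.

Things in the scene. Friction and masses are not known exactly. Their poses are not given: they have to be found in the camera images.
- rack: loose grey plastic hex-key rack, a block 84 (x) by 160 (y) by 50 mm tall, 0.3-0.65 kg, dark slot lines on its top and front (-x) face; origin at the centre of its underside, z up. Three keys stand at x = 0, y = -44, 0, 44 mm. Starts clear of the stop, turned up to 0.35 rad from it; slides with under 10 N. Home: axes parallel to the stop's, origin at x = -42, y = -80 mm in the stop's frame
- stop: L-shaped stop of aluminium bar fixed to the cart top, 12 mm thick, 24 mm tall. Origin at the inside corner, where the inner faces meet, at cart-top height. Long rail: inner face in the plane x = 0, from y = 0 to -270 mm, bar on the +x side. Short leg: inner face in the plane y = 0, from x = 0 to -92 mm, bar on the +y side
- rack_back_left (a point): corner of the rack's underside at rack x = +42, y = +80 mm: goes into the stop's inside corner
- rack_back_right (a point): corner of the rack's underside at rack x = +42, y = -80 mm: goes against the long rail
- rack_front_left (a point): corner of the rack's underside at rack x = -42, y = +80 mm: goes against the short leg
- key_small: the shortest of three plain steel L-shaped hex keys, 4 mm thick, standing loose in a hole of the rack, short arm on top; origin at its lower end (6 mm above the cart top), z up its long arm, x along its short arm, which is 22 mm long and points roughly to the rack's +x side; its top is 68 mm above the cart top
- key_medium: the middle of three plain steel L-shaped hex keys, 5 mm thick, standing loose in a hole of the rack, short arm on top; origin at its lower end (6 mm above the cart top), z up its long arm, x along its short arm, which is 25 mm long and points roughly to the rack's +x side; its top is 75 mm above the cart top
- key_large: the tallest of three plain steel L-shaped hex keys, 6 mm thick, standing loose in a hole of the rack, short arm on top; origin at its lower end (6 mm above the cart top), z up its long arm, x along its short arm, which is 28 mm long and points roughly to the rack's +x side; its top is 82 mm above the cart top
- jar: bystander: closed glass jar with a screw lid, 68 mm across, 95 mm tall, standing on a fixed black mat 130 mm square and 3 mm thick, beyond (on the +y side of) the stop's short leg; origin at the centre of its underside
- spool: bystander: red spool standing on end, 52 mm across, 42 mm tall, off the robot-side end of the short leg, on its +y side; origin at the centre of its underside
- hammer: bystander: small ball-peen hammer lying along its x, 240 mm long, 26 mm tall, head 77 mm across at its +x end, to the right (-y) of the rack; origin under its middle
Not all that is in view belongs to the job. What is shaped like the rack but purple is not meant.

How it is judged:
At the end, for the whole second after the job is handed in: Both back corners of the rack are within 4 mm of the stop's long rail and both left corners within 4 mm of its short leg; the rack stands flat on the cart top, at rest, with all three hex keys upright (within 0.2 rad) and seated in their holes (x of rack_back_left in the frame of stop between -0.004 and 0.004 m and x of rack_back_right in the frame of stop above -0.004 m and y of rack_back_left in the frame of stop between -0.004 and 0.004 m and y of rack_front_left in the frame of stop above -0.004 m and height (world z) of rack below 0.004 m and angle between rack's own z axis and vertical below 0.05 rad and linear speed of rack below 0.01 m/s and angle between each of key_small, key_medium, key_large's own z axis and vertical below 0.2 rad and z of each of key_small, key_medium, key_large in the frame of rack below 0.014 m and horizontal distance between each of key_small, key_medium, key_large and rack below 0.055 m); the robot touches nothing.
It fails at once if the rack is lifted or tipped (height (world z) of rack above 0.008 m or angle between rack's own z axis and vertical above 0.15 rad).
It fails at once if a hex key is touched by the robot (contact force between any of the fingers, the arm and key_small above 0.5 N or contact force between any of the fingers, the arm and key_medium above 0.5 N or contact force between any of the fingers, the arm and key_large above 0.5 N).
It fails at once if a hex key comes up out of its hole (z of any of key_small, key_medium, key_large in the frame of rack above 0.02 m).
It fails at once if the jar, spool or hammer is shifted (distance of any of jar, spool, hammer from where it was at the start of the episode above 0.015 m).
It also fails if it takes over 48 s, if anything falls off the work surface, if the arm or the gripper's body presses on something with over 40 N, if the wrist force passes 120 N, or if a joint passes its speed limit or range.

## Working session

There is one attempt and no reset: what is moved stays moved. The work goes in short steps, Python scripts to look and compute and a tool call to move; the robot and the scene stay as the last step left them, time stands still between calls to the robot, and variables do not carry over. Pictures are saved under pics/ and viewed, at most 13 in all, crops included, and the job is handed in when it is done.

Besides the shell and the picture viewer there is one more tool, called as name(argument=value, ...) on one line, values as JSON. apply_moves: Moves the arm, as the interface text tells. Its arguments: {"type":"object","properties":{"deltas":{"type":"array","items":{"type":"array"}},"squeeze":{"type":"number"}},"required":["deltas"]}

```bash
mkdir -p pics
cat > h.py <<'E'
import numpy as np, cv2
from station import bot
def snap(name,cam):
    p=bot.read_camera(cam); cv2.imwrite(f'pics/{name}.png',cv2.cvtColor(p['color'],cv2.COLOR_RGB2BGR)); return p
def dist(p): return np.array([p['k1'],0,0,0,0],float)
def ray2z(p,uv,z):
    # drawn = ray*(1+k1 r^2) as OpenCV's model
    s=cv2.undistortPoints(np.array(uv,float).reshape(-1,1,2),np.array(p['intrinsics'],float),dist(p)).reshape(-1,2)
    T=np.array(p['pose']); d=np.c_[s,np.ones(len(s))]@T[:3,:3].T; o=T[:3,3]
    return o+d*((np.broadcast_to(z,len(s))-o[2])/d[:,2])[:,None]
def proj(p,X):
    Ti=np.linalg.inv(np.array(p['pose'])); 
    return cv2.projectPoints(np.array(X,float).reshape(-1,1,3),cv2.Rodrigues(Ti[:3,:3])[0],Ti[:3,3],np.array(p['intrinsics'],float),dist(p))[0].reshape(-1,2)
E
python3 - <<'E'
from h import *
np.set_printoptions(precision=4,suppress=True)
for c in ('top','side'):
    p=snap(c+'0',c); print(c,np.array(p['pose'])[:3,3],p['k1'],np.array(p['intrinsics'])[0,0])
    for n in ['rack','stop','rack_back_left','rack_back_right','rack_front_left','key_small','key_large','jar','spool','hammer']:
        for r in bot.look_for(p,n)[:2]: 
            x=np.array(r['point']); print(n,round(r['confidence'],2),x,proj(p,x)[0].round())
o=bot.get_obs();print(o['t'],o['eef_pos'],o['tool_rot'])
E
```

```text
top [ 0.4785 -0.0516  1.1749] -0.07807415983865014 394.354375937016
rack 0.84 [0.5443 0.0675 0.046 ] [205. 208.]
rack 0.65 [ 0.7342 -0.1651  0.0503] [285. 143.]
stop 0.93 [0.669  0.1356 0.0258] [183. 166.]
rack_back_left 0.87 [0.5379 0.0684 0.049 ] [204. 210.]
rack_back_left 0.7 [ 0.7389 -0.1647  0.0483] [285. 141.]
rack_back_right 0.89 [ 0.7382 -0.1688  0.0466] [286. 142.]
rack_back_right 0.73 [0.5377 0.0629 0.0497] [206. 210.]
rack_front_left 0.97 [ 0.7355 -0.1668  0.0519] [286. 142.]
rack_front_left 0.84 [0.5426 0.0709 0.0528] [203. 209.]
spool 0.7 [0.5132 0.2956 0.04  ] [126. 219.]
hammer 0.83 [ 0.5477 -0.4212  0.0158] [371. 207.]
side [ 0.0968 -0.6835  0.7919] -0.052917771166216356 437.0459108439266
rack 0.68 [0.5273 0.0368 0.0553] [213. 188.]
rack 0.55 [ 0.7212 -0.1825  0.0512] [328. 206.]
stop 0.69 [0.6633 0.1319 0.0207] [235. 161.]
rack_back_left 0.75 [0.5289 0.0377 0.0575] [213. 187.]
rack_back_left 0.59 [ 0.7238 -0.1852  0.0555] [330. 205.]
rack_back_right 0.76 [0.5305 0.0361 0.0519] [214. 189.]
rack_back_right 0.62 [ 0.7297 -0.1806  0.0494] [330. 205.]
rack_front_left 0.78 [0.5269 0.0402 0.0506] [212. 189.]
rack_front_left 0.62 [ 0.7274 -0.1829  0.0529] [330. 205.]
key_small 0.21 [0.6673 0.1323 0.0204] [236. 160.]
key_large 0.43 [0.5604 0.1089 0.0786] [208. 162.]
jar 0.87 [0.7052 0.3122 0.0665] [212. 115.]
spool 0.62 [0.5623 0.1116 0.0794] [208. 161.]
spool 0.51 [0.508  0.2897 0.0285] [160. 151.]
hammer 0.59 [ 0.5274 -0.4267  0.0241] [342. 324.]
1.1 [0.2032 0.6437 0.2313] [-0.      0.1523  0.9883  0.    ]
```

Run:
```python
import cv2
a=cv2.imread('pics/top0.png')[100:260,90:320]; cv2.imwrite('pics/top0c.png',cv2.resize(a,None,fx=3.4,fy=3.4,interpolation=cv2.INTER_CUBIC))
```

```text
(no output)
```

View pics/top0.png

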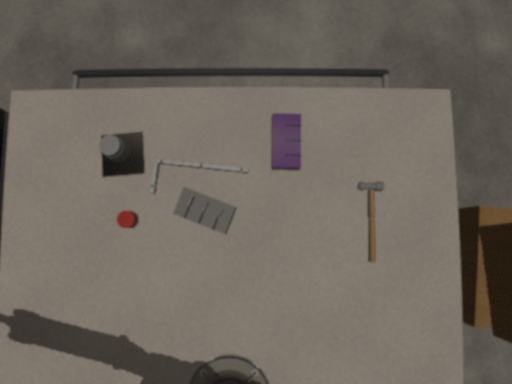

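View pics/top0c.png

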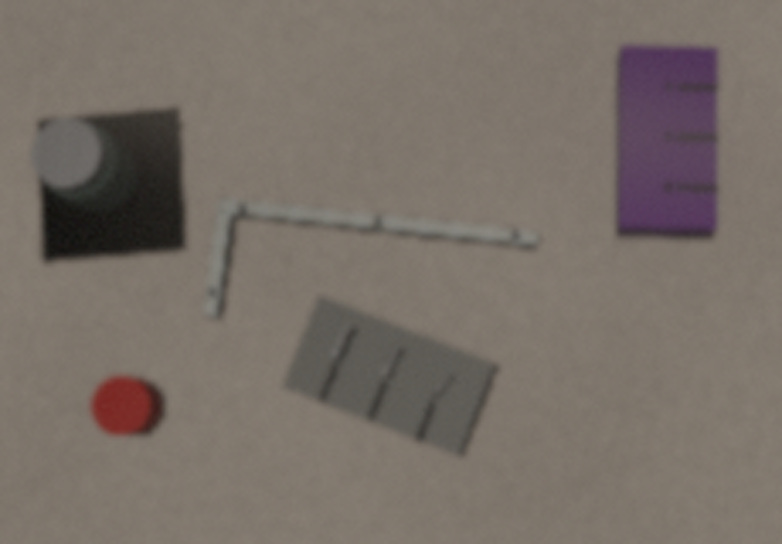

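View pics/side0.png

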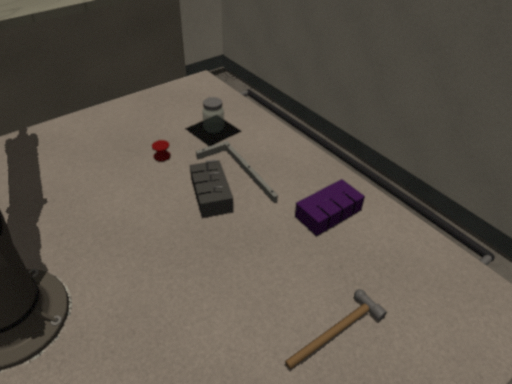

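The look-alikes are the grey block at (205,210), the stop at (200,165) and the purple block at (286,141). The task asks for the grey block with dark slots, and the close crop shows that is the one at (205,210). The rest of the scene:
- **Stop:** its corner is at about (160,162).
- **Spool:** (126,219).
- **Jar:** (113,147).
- **Hammer:** (372,220).

Next I fit the rack and stop poses.

```bash
cat >> h.py <<'E'
from scipy.optimize import least_squares
def fit(p,uv,model,z,x0):
    W=ray2z(p,uv,z)[:,:2]; M=np.array(model,float)
    f=lambda v: (M@np.array([[np.cos(v[2]),np.sin(v[2])],[-np.sin(v[2]),np.cos(v[2])]])+v[:2]-W).ravel()
    r=least_squares(f,x0); return r.x, (r.fun.reshape(-1,2)*1000).round(1)
RM=[(.042,.08),(.042,-.08),(-.042,-.08),(-.042,.08)]
SM=[(0,0),(0,-.27),(-.092,0),(.012,.012),(.012,-.27),(-.092,.012)]
E
python3 - <<'E'
from h import *
p=bot.read_camera('top')
c=lambda L:(np.array(L)+.5)/3.4-.5+[90,100]
print(fit(p,c([(320,297),(498,367),(463,455),(285,385)]),RM,.05,[.54,.06,0]))
print(fit(p,c([(237,215),(537,247),(220,318),(220,202),(540,234),(206,316)]),SM,.024,[.66,.16,0]))
E
```

```text
(array([ 0.53842587,  0.06741933, -0.37507884]), array([[ 1.6, -1.7],
       [ 2.6, -0.1],
       [-2.1,  1.4],
       [-2.2,  0.5]]))
(array([ 0.68060536,  0.2098938 , -0.11012169]), array([[ 0.3,  3.8],
       [-0.2, -3. ],
       [-0.9,  1. ],
       [ 2. , -0.8],
       [ 0.3, -1.7],
       [-1.4,  0.7]]))
```

apply_moves(deltas=[[0,[-0.8,-0.94,0],-0.031],[0,[-0.8,-0.94,0],-0.031],[0,[-0.8,-0.94,0],-0.031],[0,[-0.8,-0.94,0],-0.031],[0,[-0.8,-0.94,0],-0.031],[0,[-0.8,-0.94,0],-0.031],[0,[-0.8,-0.94,0],-0.031]])

```text
t: 1.85
eef_pos: [0.2998, 0.4156, 0.2318]
tool_rot: [0.0, 0.057, 0.998, 0.0]
contact_force: [-0.5, -0.2, -0.5]
gripper_width: 1.003
grasp_force: 0.0
```

apply_moves(deltas=[[0,[-0.45,-0.8,0],0],[0,[-0.45,-0.8,0],0],[0,[-0.45,-0.8,0],0],[0,[-0.45,-0.8,0],0],[0,[-0.45,-0.8,0],0]])

```text
t: 2.35
eef_pos: [0.3725, 0.2444, 0.2315]
tool_rot: [0.0, 0.058, 0.998, -0.0]
contact_force: [0.7, 0.4, -0.0]
gripper_width: 0.999
grasp_force: 0.0
```

apply_moves(deltas=[[0,[-0.45,-0.8,0],0],[0,[-0.45,-0.8,0],0],[0,[-0.45,-0.8,0],0],[0,[-0.45,-0.8,0],0],[0,[-0.45,-0.8,0],0],[0,[-0.45,-0.8,0],0]])

```text
t: 2.95
eef_pos: [0.4432, 0.0799, 0.2314]
tool_rot: [0.0, 0.055, 0.998, 0.0]
contact_force: [0.1, 1.1, -0.2]
gripper_width: 1.0
grasp_force: 0.0
```

apply_moves(deltas=[[0,[0,0,0.25],0],[0,[0,0,0.5],0],[0,[0,0,0.7],0],[0,[0,0,0.8],0],[0,[0,0,0.8],0]])

```text
t: 3.45
eef_pos: [0.4403, 0.0804, 0.0687]
tool_rot: [-0.003, 0.053, 0.999, -0.001]
contact_force: [0.6, -0.1, 0.4]
gripper_width: 0.998
grasp_force: 0.0
```

Run:
```python
from h import *
p=snap('top1','top'); a=p['color'][150:280,140:300,::-1]
cv2.imwrite('pics/top1c.png',cv2.resize(a,None,fx=4.5,fy=4.5,interpolation=cv2.INTER_CUBIC))
```

```text
(no output)
```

View pics/top1c.png

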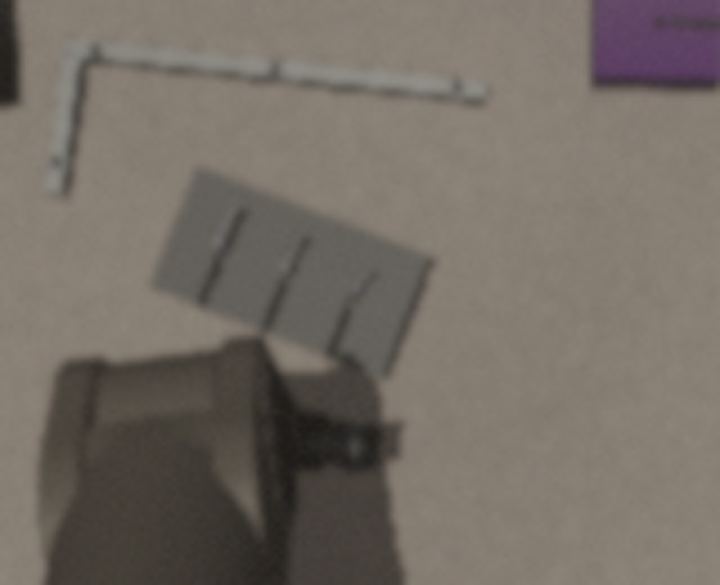

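apply_moves(deltas=[[0,[0,0,0.15],0],[0,[0,0,0.28],0],[0,[0,0,0.3],0],[0,[0,0,0.3],0]])

```text
t: 3.9
eef_pos: [0.4431, 0.0793, 0.0121]
tool_rot: [0.0, 0.055, 0.998, 0.0]
contact_force: [0.2, -0.7, 0.9]
gripper_width: 0.997
grasp_force: 0.0
```

apply_moves(deltas=[[0,[-0.02,0,0],0],[0,[-0.04,0,0],0],[0,[-0.06,0,0],0],[0,[-0.08,0,0],0],[0,[-0.1,0,0],0],[0,[-0.12,0,0],0],[0,[-0.14,0,0],0],[0,[-0.16,0,0],0],[0,[-0.18,0,0],0],[0,[-0.2,0,0],0],[0,[-0.22,0,0],0],[0,[-0.24,0,0],0]])

```text
t: 5.1
eef_pos: [0.4906, 0.0728, 0.0112]
tool_rot: [-0.0, 0.056, 0.998, -0.0]
contact_force: [-2.6, -0.9, -0.3]
gripper_width: 0.999
grasp_force: 1.1
```

Contact made at about 2.6 N. Continuing gently.

apply_moves(deltas=[[0,[-0.02,0,0],0],[0,[-0.04,0,0],0],[0,[-0.06,0,0],0],[0,[-0.08,0,0],0],[0,[-0.1,0,0],0],[0,[-0.12,0,0],0],[0,[-0.14,0,0],0],[0,[-0.16,0,0],0],[0,[-0.18,0,0],0],[0,[-0.2,0,0],0]])

```text
t: 6.1
eef_pos: [0.5293, 0.0692, 0.0112]
tool_rot: [-0.001, 0.055, 0.998, 0.0]
contact_force: [-4.7, 0.6, 2.7]
gripper_width: 0.999
grasp_force: 2.5
```

Run:
```python
from h import *
p=snap('top2','top'); a=p['color'][140:270,140:300,::-1]
cv2.imwrite('pics/top2c.png',cv2.resize(a,None,fx=4.5,fy=4.5,interpolation=cv2.INTER_CUBIC))
```

```text
(no output)
```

View pics/top2c.png

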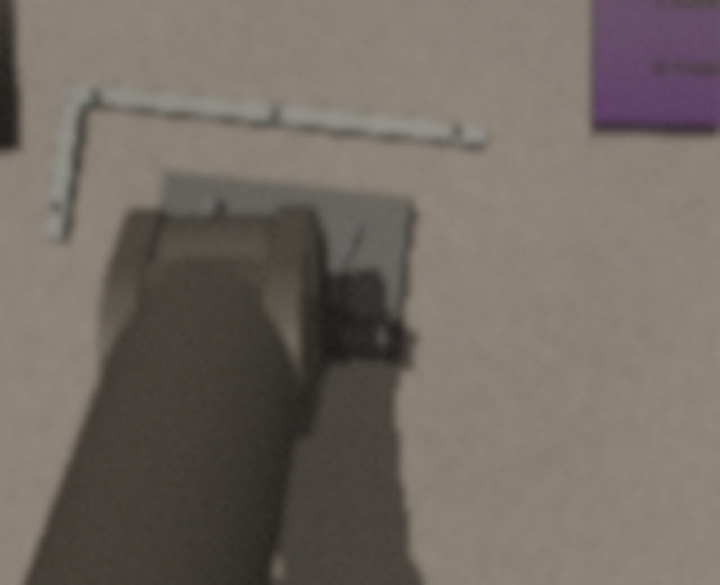

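The rack is now parallel to the rail, about 38 mm short of it.

apply_moves(deltas=[[0,[-0.02,0,0],0],[0,[-0.04,0,0],0],[0,[-0.06,0,0],0],[0,[-0.08,0,0],0],[0,[-0.1,0,0],0],[0,[-0.12,0,0],0],[0,[-0.14,0,0],0],[0,[-0.15,0,0],0]])

```text
t: 6.95
eef_pos: [0.5606, 0.065, 0.0113]
tool_rot: [0.0, 0.056, 0.998, -0.0]
contact_force: [-3.5, 0.3, -0.9]
gripper_width: 0.999
grasp_force: 1.3
```

apply_moves(deltas=[[0,[-0.01,0,0],0],[0,[-0.015,0,0],0],[0,[-0.02,0,0],0],[0,[-0.025,0,0],0],[0,[-0.03,0,0],0]])

```text
t: 7.45
eef_pos: [0.5659, 0.0645, 0.0113]
tool_rot: [0.0, 0.055, 0.998, 0.0]
contact_force: [-2.8, 0.0, 0.2]
gripper_width: 1.002
grasp_force: 1.4
```

apply_moves(deltas=[[0,[-0.005,0,0],0],[0,[-0.01,0,0],0],[0,[-0.015,0,0],0]])

```text
t: 7.75
eef_pos: [0.5689, 0.0642, 0.0113]
tool_rot: [0.0, 0.056, 0.998, 0.0]
contact_force: [-2.8, 0.3, -1.5]
gripper_width: 0.996
grasp_force: 1.4
```

apply_moves(deltas=[[0,[-0.005,0,0],0],[0,[-0.01,0,0],0]])

```text
t: 7.95
eef_pos: [0.5709, 0.064, 0.0113]
tool_rot: [-0.0, 0.055, 0.998, 0.0]
contact_force: [-3.7, -0.6, -1.8]
gripper_width: 1.002
grasp_force: 1.4
```

apply_moves(deltas=[[0,[-0.005,0,0],0],[0,[-0.01,0,0],0]])

```text
t: 8.15
eef_pos: [0.5711, 0.0639, 0.0112]
tool_rot: [-0.002, 0.055, 0.998, 0.0]
contact_force: [-10.3, 1.7, 8.0]
gripper_width: 1.0
grasp_force: 5.3
```

apply_moves(deltas=[[0,[-0.005,0,0],0],[0,[-0.008,0,0],0],[0,[-0.008,0,0],0]])

```text
t: 8.45
eef_pos: [0.5711, 0.0639, 0.0113]
tool_rot: [-0.003, 0.055, 0.998, 0.0]
contact_force: [-12.8, 0.6, 9.8]
gripper_width: 0.998
grasp_force: 6.6
```

Run:
```python
from h import *
p=snap('top3','top'); a=p['color'][140:270,140:300,::-1]
cv2.imwrite('pics/top3c.png',cv2.resize(a,None,fx=4.5,fy=4.5,interpolation=cv2.INTER_CUBIC))
```

```text
(no output)
```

View pics/top3c.png

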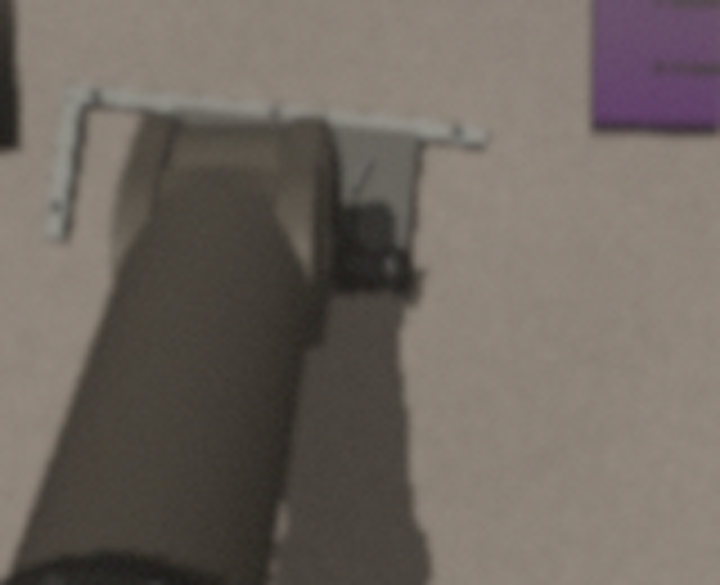

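Flat on the rail. Next I back off and move to the rack's right end with the fingers shut.

apply_moves(deltas=[[0,[0.05,0,0],0],[0,[0.15,0,0],0],[0,[0.2,0,0],0],[0.3,[0.2,0,-0.2],0],[0.6,[0.2,-0.1,-0.4],0],[1,[0.2,-0.35,-0.5],0],[1,[0,-0.585,-0.5],0],[1,[-0.2,-0.585,-0.5],0],[1,[-0.245,-0.585,-0.5],0],[1,[-0.245,-0.585,-0.5],0]])

```text
t: 9.5
eef_pos: [0.6122, -0.0587, 0.1115]
tool_rot: [0.001, 0.056, 0.998, -0.0]
contact_force: [-0.3, 0.3, -1.3]
gripper_width: 0.001
grasp_force: 0.0
```

Run:
```python
from h import *
for c,(r0,r1,c0,c1) in {'top':(130,250,130,300),'side':(110,270,150,330)}.items():
    p=snap(c+'4',c); a=p['color'][r0:r1,c0:c1,::-1]
    cv2.imwrite(f'pics/{c}4c.png',cv2.resize(a,None,fx=3.3 if c=='side' else 4.5,fy=3.3 if c=='side' else 4.5,interpolation=cv2.INTER_CUBIC))
```

```text
(no output)
```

View pics/top4c.png

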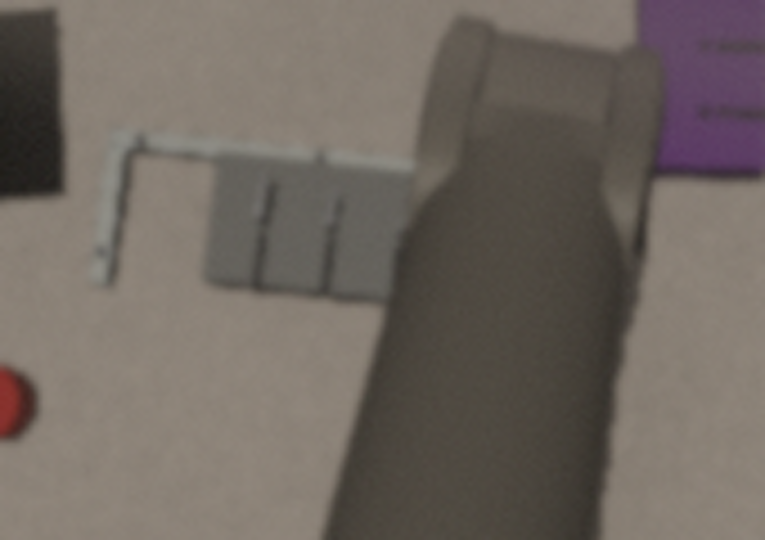

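The rack is flat along the rail, with its left edge at crop x≈210 and the short leg's inner face at x≈132, so the gap is about 54 mm. The right side is clear to descend.

apply_moves(deltas=[[1,[0,0,0.2],0],[1,[0,0,0.4],0],[1,[0.01,0,0.46],0],[1,[0.01,0.05,0.46],0],[1,[0.01,0.1,0.46],0],[1,[0.01,0.12,0.46],0],[1,[0.01,0.14,0.46],0],[1,[0.01,0.16,0.46],0],[1,[0.01,0.18,0.46],0],[1,[0.01,0.2,0.46],0]])

```text
t: 10.6
eef_pos: [0.6128, -0.0198, 0.0198]
tool_rot: [0.0, 0.056, 0.998, -0.001]
contact_force: [-1.9, -5.5, 3.4]
gripper_width: -0.001
grasp_force: 3.0
```

apply_moves(deltas=[[1,[0,0.015,0],0],[1,[0,0.03,0],0],[1,[0,0.045,0],0],[1,[0,0.06,0],0],[1,[0,0.075,0],0],[1,[0,0.09,0],0]])

```text
t: 11.2
eef_pos: [0.6147, -0.0035, 0.0199]
tool_rot: [0.0, 0.057, 0.998, -0.001]
contact_force: [-1.8, -6.0, 5.4]
gripper_width: 0.002
grasp_force: 3.4
```

apply_moves(deltas=[[1,[0,0.015,0],0],[1,[0,0.03,0],0],[1,[0,0.045,0],0],[1,[0,0.06,0],0],[1,[0,0.075,0],0],[1,[0,0.09,0],0],[1,[0,0.105,0],0],[1,[0,0.115,0],0]])

```text
t: 12.0
eef_pos: [0.6172, 0.0193, 0.0199]
tool_rot: [0.0, 0.057, 0.998, -0.002]
contact_force: [-1.4, -7.6, 4.8]
gripper_width: 0.003
grasp_force: 3.7
```

Run:
```python
from h import *
p=snap('top5','top'); a=p['color'][130:250,130:300,::-1]
cv2.imwrite('pics/top5c.png',cv2.resize(a,None,fx=4.5,fy=4.5,interpolation=cv2.INTER_CUBIC))
```

```text
(no output)
```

View pics/top5c.png

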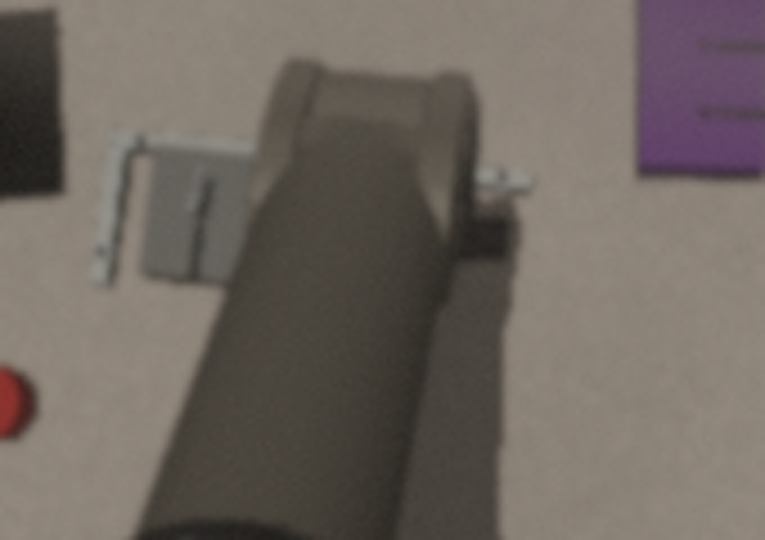

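The gap to the short leg is now about 16 crop px, or roughly 13 mm, and the rack is still flat on the rail.

apply_moves(deltas=[[1,[0,0.012,0],0],[1,[0,0.024,0],0],[1,[0,0.036,0],0],[1,[0,0.044,0],0]])

```text
t: 12.45
eef_pos: [0.6181, 0.0278, 0.0199]
tool_rot: [0.0, 0.057, 0.998, -0.002]
contact_force: [-1.1, -6.4, 4.9]
gripper_width: -0.001
grasp_force: 3.8
```

apply_moves(deltas=[[1,[0,0.005,0],0],[1,[0,0.01,0],0],[1,[0,0.015,0],0]])

```text
t: 12.75
eef_pos: [0.6184, 0.0306, 0.0199]
tool_rot: [0.0, 0.057, 0.998, -0.002]
contact_force: [-2.4, -7.4, 4.8]
gripper_width: 0.003
grasp_force: 3.8
```

apply_moves(deltas=[[1,[0,0.005,0],0],[1,[0,0.01,0],0]])

```text
t: 12.95
eef_pos: [0.6186, 0.0325, 0.0199]
tool_rot: [0.0, 0.057, 0.998, -0.002]
contact_force: [-1.9, -7.7, 4.3]
gripper_width: 0.004
grasp_force: 3.9
```

apply_moves(deltas=[[1,[0,0.005,0],0],[1,[0,0.01,0],0]])

```text
t: 13.15
eef_pos: [0.6188, 0.0345, 0.0199]
tool_rot: [0.0, 0.057, 0.998, -0.002]
contact_force: [-2.0, -6.6, 6.4]
gripper_width: -0.004
grasp_force: 3.9
```

apply_moves(deltas=[[1,[0,0.005,0],0],[1,[0,0.01,0],0]])

```text
t: 13.35
eef_pos: [0.6191, 0.0364, 0.0199]
tool_rot: [0.0, 0.057, 0.998, -0.002]
contact_force: [-1.8, -8.9, 4.9]
gripper_width: -0.001
grasp_force: 3.9
```

apply_moves(deltas=[[1,[0,0.005,0],0],[1,[0,0.01,0],0]])

```text
t: 13.55
eef_pos: [0.6192, 0.0384, 0.0199]
tool_rot: [0.0, 0.057, 0.998, -0.002]
contact_force: [-2.0, -7.0, 4.7]
gripper_width: -0.0
grasp_force: 4.0
```

apply_moves(deltas=[[1,[0,0.005,0],0],[1,[0,0.01,0],0]])

```text
t: 13.75
eef_pos: [0.6194, 0.0403, 0.0198]
tool_rot: [0.0, 0.057, 0.998, -0.002]
contact_force: [-2.2, -7.8, 5.5]
gripper_width: 0.001
grasp_force: 4.0
```

apply_moves(deltas=[[1,[0,0.005,0],0],[1,[0,0.01,0],0]])

```text
t: 13.95
eef_pos: [0.6196, 0.0423, 0.0198]
tool_rot: [-0.0, 0.057, 0.998, -0.002]
contact_force: [-1.5, -7.9, 5.1]
gripper_width: -0.005
grasp_force: 4.0
```

Run:
```python
from h import *
p=snap('top6','top'); a=p['color'][130:250,130:300,::-1]
cv2.imwrite('pics/top6c.png',cv2.resize(a,None,fx=4.5,fy=4.5,interpolation=cv2.INTER_CUBIC))
```

```text
(no output)
```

View pics/top6c.png

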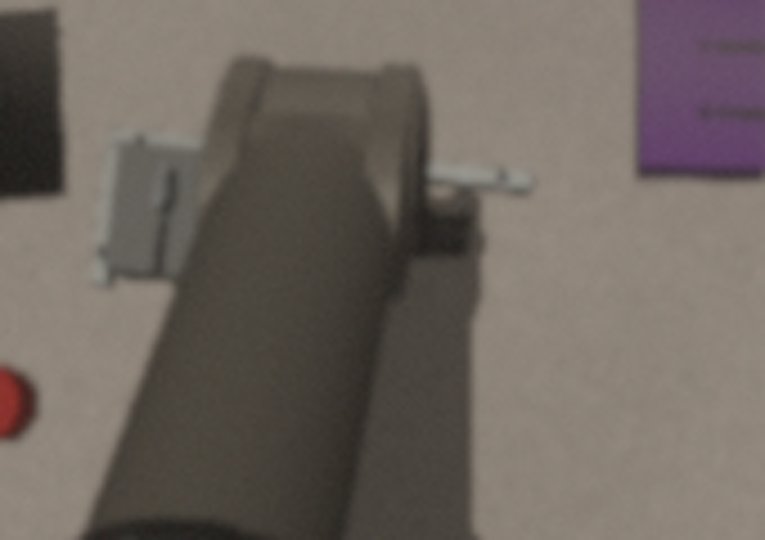

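The rack is essentially at the short leg, so I'll keep going until the force rises.

apply_moves(deltas=[[1,[0,0.005,0],0],[1,[0,0.01,0],0]])

```text
t: 14.2
eef_pos: [0.6199, 0.0442, 0.0199]
tool_rot: [0.0, 0.057, 0.998, -0.002]
contact_force: [-1.8, -8.4, 4.8]
gripper_width: -0.003
grasp_force: 4.1
```

apply_moves(deltas=[[1,[0,0.005,0],0],[1,[0,0.01,0],0]])

```text
t: 14.4
eef_pos: [0.6199, 0.0447, 0.0199]
tool_rot: [-0.0, 0.058, 0.998, -0.003]
contact_force: [-3.4, -11.8, 6.6]
gripper_width: 0.006
grasp_force: 6.4
```

apply_moves(deltas=[[1,[0,0.005,0],0],[1,[0,0.01,0],0],[1,[0,0.01,0],0]])

```text
t: 14.7
eef_pos: [0.6199, 0.0447, 0.0199]
tool_rot: [-0.0, 0.058, 0.998, -0.004]
contact_force: [-3.2, -14.5, 7.3]
gripper_width: -0.001
grasp_force: 7.4
```

apply_moves(deltas=[[1,[0,0.005,0],0],[1,[0,0.008,0],0]])

```text
t: 14.9
eef_pos: [0.6198, 0.0447, 0.0199]
tool_rot: [-0.0, 0.059, 0.998, -0.004]
contact_force: [-2.5, -18.5, 7.8]
gripper_width: -0.002
grasp_force: 9.5
```

Seated against the leg: 18 N with no further motion. Next is a final squaring push on the front face.

apply_moves(deltas=[[1,[0,-0.08,0],0],[1,[0,-0.2,0],0],[1,[0,-0.22,0],0],[1,[0.05,-0.22,-0.2],0],[1,[0.2,-0.2,-0.4],0],[0.5,[0.42,-0.1,-0.5],0],[0,[0.42,0.1,-0.5],0],[0,[0.42,0.3,-0.5],0],[0,[0.42,0.39,-0.5],0],[0,[0.42,0.39,-0.5],0],[0,[0.42,0.39,-0.5],0]])

```text
t: 16.0
eef_pos: [0.5456, 0.1404, 0.119]
tool_rot: [-0.0, 0.055, 0.998, -0.0]
contact_force: [0.4, -0.5, 0.0]
gripper_width: 0.993
grasp_force: 0.0
```

Run:
```python
from h import *
for c,(r0,r1,c0,c1) in {'top':(130,250,110,280),'side':(110,230,150,300)}.items():
    p=snap(c+'7',c); a=p['color'][r0:r1,c0:c1,::-1]
    cv2.imwrite(f'pics/{c}7c.png',cv2.resize(a,None,fx=4.5,fy=4.5,interpolation=cv2.INTER_CUBIC))
```

```text
(no output)
```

View pics/top7c.png

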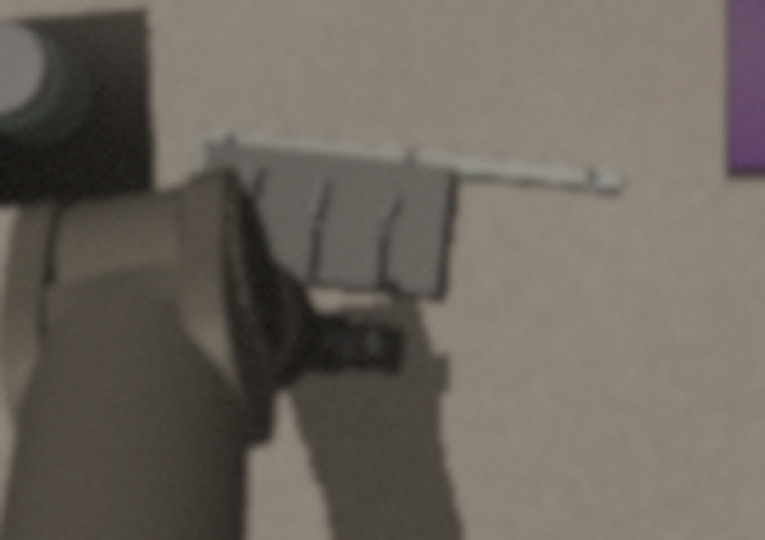

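The rack sits in the corner with all three keys standing, and the tool is in front of it. Descend and press lightly.

apply_moves(deltas=[[0,[0,0,0.2],0],[0,[0,0,0.4],0],[0,[0,0,0.54],0],[0,[0,0,0.54],0],[0,[-0.05,0,0.54],0],[0,[-0.09,0,0.54],0],[0,[-0.12,0,0.54],0],[0,[-0.14,0,0.54],0],[0,[-0.15,0,0.54],0],[0,[-0.16,0,0.54],0]])

```text
t: 17.1
eef_pos: [0.5777, 0.1372, 0.0116]
tool_rot: [0.0, 0.055, 0.998, 0.0]
contact_force: [0.8, 0.5, -0.6]
gripper_width: 0.998
grasp_force: 0.0
```

apply_moves(deltas=[[0,[-0.005,0,0],0],[0,[-0.01,0,0],0]])

```text
t: 17.3
eef_pos: [0.5792, 0.137, 0.0113]
tool_rot: [-0.0, 0.055, 0.998, -0.0]
contact_force: [-2.8, 0.0, 2.1]
gripper_width: 1.0
grasp_force: 1.3
```

apply_moves(deltas=[[0,[-0.005,0,0],0],[0,[-0.01,0,0],0]])

```text
t: 17.5
eef_pos: [0.5792, 0.1371, 0.011]
tool_rot: [-0.002, 0.055, 0.998, -0.0]
contact_force: [-8.6, 1.2, 5.8]
gripper_width: 1.001
grasp_force: 4.3
```

Contact is at the same depth as the first rail contact, so the rack is flat. Press once more, then retreat.

apply_moves(deltas=[[0,[-0.008,0,0],0],[0,[-0.01,0,0],0],[0,[-0.01,0,0],0]])

```text
t: 17.8
eef_pos: [0.5791, 0.1372, 0.0107]
tool_rot: [-0.004, 0.054, 0.999, -0.0]
contact_force: [-11.9, 1.3, 9.7]
gripper_width: 1.002
grasp_force: 6.1
```

apply_moves(deltas=[[0,[0.05,0,0],0],[0,[0.15,0,0],0],[0,[0.22,0,0],0],[0,[0.22,0,-0.2],0],[0,[0.22,0,-0.45],0],[0,[0.22,-0.25,-0.7],0],[0,[0.22,-0.5,-0.7],0],[0,[0.22,-0.75,-0.7],0],[0,[0.22,-1,-0.7],0],[0,[0.22,-1,-0.7],0]])

```text
t: 18.8
eef_pos: [0.5166, -0.0637, 0.152]
tool_rot: [0.001, 0.059, 0.998, -0.001]
contact_force: [-0.5, 0.6, -0.4]
gripper_width: 1.001
grasp_force: 0.0
```

Run:
```python
from h import *
p=snap('top8','top'); a=p['color'][130:220,130:270,::-1]
b=snap('side8','side')['color'][110:230,150:300,::-1]
f=lambda a:cv2.resize(a,(400,int(400*a.shape[0]/a.shape[1])),interpolation=cv2.INTER_CUBIC)
A,B=f(a),f(b); h=max(len(A),len(B)); g=lambda m:cv2.copyMakeBorder(m,0,h-len(m),0,0,0)
cv2.imwrite('pics/fin.png',np.hstack([g(A),g(B)]))
```

```text
(no output)
```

View pics/fin.png

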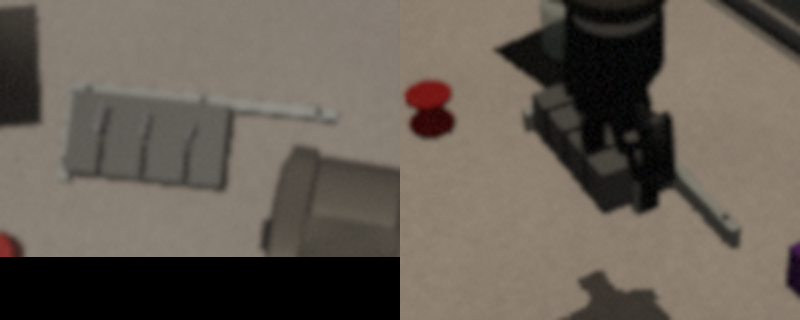

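The top view shows the rack snug in the corner, its edges parallel to both legs and its keys standing. The tool is clear of everything.

```bash
python3 -c "
from station import bot
print(bot.hand_in())"
```

```text
the job is handed in; nothing more can be done
None
```

I pushed the rack home into the corner of the stop, flat on the long rail and the short leg with its three keys standing, and handed the job in at about 19 s; no verdict came back.

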